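Prop open the cover of a sealing unit

TASK

Open the black cover of the sealing unit by its grab bar, swing up the prop rod that lies on the ledge beside it, and let the cover down on the rod with the rod's pin through the hole in the cover's prop bracket, so that the cover rests steadily on the rod's collar; let go of everything. The soft-close hinges are worn, so the cover sinks by itself when you let go. Ease the pin into the hole by feel: never force the rod against the cover or slam the cover down, and leave the things lying around the unit where they are.

Things in the scene. Friction and masses are not known exactly. Their poses are not given: they have to be found in the camera images.
- unit: the sealing unit: low beige base 400 x 310 mm, fixed; origin under its centre on the bench, x along the cover's hinge, away from the robot, y towards the side where the cover opens, z up. The base is 55 mm high; a steel well 240 x 200 mm rises to 96 mm under the cover. A roller juts out to 218 mm on the -y side. The rod lies over the flat ledge (55 mm high) at the -x end, nearest the robot
- cover_hinge (a point): point on the cover's hinge axis, 100 mm above the bench, level with the grab bar's middle. Axes turn with the cover: x along the hinge, y in its plane from hinge to free edge, z out of its upper face. The cover is a 5 mm black sheet, 260 mm along x, 225 mm along y, rim folded 18 mm down, 1.2 kg; its underside plane contains the hinge axis
- cover (a joint): angle of the cover: 0 closed, stop at 1.22. Worn soft-close hinges carry most of its weight: lifting takes 3 N plus 160 N per m/s at the bar; let go it sinks at 0.02 to 0.08 rad/s. Above 0.95 the rod swings freely under it; lower, the pin's end rubs on the bracket and can push it up gently. Rubbing, it reads 0.90 (rod 0.84), 0.87 (rod 0.97), 0.82 (rod 1.13); on the collar 0.80 to 0.77
- cover_bar (a point): middle of the steel grab bar, 12 mm round, 140 mm long, parallel to the hinge, on two posts; 185 mm from the hinge axis along the cover, its axis 50 mm above the cover's top face (55 mm above the hinge's plane); same axes as cover_hinge
- prop_hole (a point): where the drawing puts the prop bracket's hole: its middle, at the bracket's underside, 200 mm from the hinge axis; axes as cover_hinge, hole along z, 12 mm wide. The bracket, a 5 mm steel plate beyond the cover's -x end, is clamped in slots: the true hole lies up to 15 mm nearer to or farther from the hinge. Flat underneath for 110 mm before the hole (towards the hinge), 32 mm beyond it
- rod_pivot (a point): the rod's pivot, on the ledge, 85 mm above the bench and 240 mm from the hinge axis (unit's y); the rod swings in the upright plane across the hinge axis, in which the hole moves too
- rod (a joint): angle of the prop rod: 0 lying level from its pivot towards the hinge side (unit's -y), grows as its end is swung up, stop at 1.6. With the pin in the hole it reads about 1.01 at the drawn place, 0.91 to 1.11 over the bracket's settings (more when the hole is farther from the hinge). It turns freely and falls back when let go; 0.12 kg
- rod_sleeve (a point): middle of the black grip sleeve on the rod, 16 mm round, 60 mm long, 85 mm from the pivot, 30 mm above the ledge when lying; 40 mm clear to the cover's rim on one side, nothing on the other. Axes turn with the rod: x along the pivot axis, y from the rod's end to its pivot
- rod_tip (a point): the end of the rod's pin. The steel rod is 10 mm thick, 185 mm from the pivot to the face of its collar (18 mm round); the pin, 8 mm thick, 15 mm long with a round end, stands ahead of the collar, bent 0.22 rad towards the hinge so that it meets the bracket squarely
- parts_bin: blue bin of fittings, 160 x 105 x 75 mm, origin under its centre; to be left alone
- film_core: upright cardboard tube, 88 mm across, 75 mm high, origin under its centre; to be left alone
- steel_collar: steel ring, 48 mm across, 16 mm high, origin under its centre; to be left alone
- spanner: spanner, 150 mm long, lying on the bench, origin under its middle; to be left alone

How it is judged:
On the way, in this order (a step that is already met when the one before it is completed fails the run):
1. the cover is raised clear of the rod (value of joint cover above 0.88 rad), for 0.2 s.
2. the rod is swung up under the cover and its pin is through the bracket's hole (z of rod_tip in the frame of prop_hole between 0.009 and 0.02 m and y of rod_tip in the frame of prop_hole between -0.021 and 0.021 m), for 0.2 s.
At the end, for the whole second after the job is handed in: The pin is through the bracket's hole with the bracket down on the collar (within 3 mm), the cover stands still at 0.68 to 0.90 rad on the rod, and the robot holds nothing (z of rod_tip in the frame of prop_hole between 0.012 and 0.02 m and y of rod_tip in the frame of prop_hole between -0.021 and 0.021 m and value of joint cover between 0.68 and 0.9 rad and velocity of joint cover between -0.02 and 0.02 rad/s); the robot touches nothing.
It fails at once if the rod is forced against the cover or its bracket (more than 15 N) (contact force between rod and cover above 15 N).
It fails at once if the cover is slammed down (faster than 1 rad/s) (velocity of joint cover below -1 rad/s).
It fails at once if a bystander is moved by more than 30 mm (distance of any of parts_bin, film_core, steel_collar, spanner from where it was at the start of the episode above 0.03 m).
It also fails if it takes over 72 s, if anything falls off the work surface, if the arm or the gripper's body presses on something with over 40 N, if the wrist force passes 120 N, or if a joint passes its speed limit or range.

ROBOT

A 6-joint arm with a two-finger parallel gripper is mounted at the origin on the work surface. World frame = base frame: x ahead of the robot, y to its left, z up, the work surface at z = 0. Lengths are in m, angles in rad, forces in N, time in s.
With the tool pointing down it reaches from about 0.375 to 0.975 m from the base axis. Payload 3.8 kg.
Tool frame: the origin (TCP) lies at the very end of the fingers, on their centre line; the grasp point (between the pads) lies bot.grasp_offset behind it (bot.grasp_offset is the distance from the TCP to the grasp point, in m); y points along the fingers, x is the direction in which the jaws open and shut, and the axes are right-handed (so a half turn about y gives the same grasp; the last joint's range is limited). The gripper opens to 85 mm and grips with 20 to 120 N. Pads are 22 mm wide; open, the fingers measure 114 mm over their backs; the gripper's body (76 mm by 85 mm) begins 54 mm behind the grasp point. The pads swing forward as they close: fully open they stand 13 mm farther back than shut.
Start: joints at [1.091, 0.264, 1.604, -0, 1.274, -0.037], TCP at [0.289, 0.61, 0.231] pointing down, gripper open.
Joint ranges: [-2.63, 2.63], [-0.94, 2.18], [0.31, 2.57], [-1.31, 4.45], [0, 2.66], [-2.55, 2.55]. Speed limits (rad/s): [2.57, 2.57, 3.14, 3.14, 3.14, 3.14].

INTERFACE

Orientations are given as a rotation vector (axis times angle).
In Python, from workcell import sensors, read_camera, job, bot gives the robot as it stands.
- The arm moves only by the tool arm_command, never from a script. Its argument "deltas" is a list of rows, each a list of 4 numbers: the shift along the tool's x, y, z in m, then the turn about the tool's y in rad. A call has 1 to 20 rows; each row shifts and turns the commanded pose from where the row before left it, along the tool's axes as they then stand; what a row does not reach is not made up. A row lasts 1/8 s, in which the tool goes at most 62.5 mm and 10.7 degrees, less where a joint would pass 70% of its speed; a pose out of reach is approached as far as the arm can. A call is refused whole if a number of a shift passes 0.0625 or a number of a turn 0.188, either way. A call with a gripper value outside its range is refused whole. "fingers" is the finger opening in m, from 0 to 0.0854, set as the call begins (left out, the last holds). The fingers move at their own pace and stop on an object; "newtons" is the grip in N (left out, the last holds). Time passes only in rows, so rows that do not move let the fingers close. It gives the time, the measured TCP pose, the force and the opening at its end, in the units of the state.
- sensors.read_state(): the state, without advancing time (a new reading comes with each control period).
- read_camera(name): name is "side" or "top" or "wrist"; returns a dict with "color" (480x640x3 uint8, red, green, blue), "vfov" (degrees; the focal length in pixels is half the picture's height over the tangent of half this angle, whatever the lens; pixels are square), "cx", "cy" (the principal point, pixels), "R" (3x3) and "t" (3): a world point X has camera coordinates R X + t; the wrist camera has in their place "T_tool_cam" (4x4, takes a point from camera to tool coordinates, whose origin is the TCP and whose axes are the tool frame's). Camera axes: x right, y down, z forward; pixel columns grow to the right and rows downward; lengths in m; the calibration is good to about 2 mm. A picture is of the moment at which its call begins: read the wrist's pose just before it. There is no depth.
- job.finish_job(): hands the job in, once; it reports no verdict.
The state is a dict: "time": time; "q": joint angles; "joint_vel": joint speeds; "joint_torque": joint torques, N m; "tool_pos": TCP position; "tcp_rot": TCP orientation; "wrist_force": force on the tool from outside, world axes, zero at the start; "torque": the same for the moment, N m; "width": opening from 0.0 (shut) to 1.0 (fully open).
Only numpy, scipy, OpenCV 4.12 (cv2) and the standard library are available. Lean on these libraries where they do the work, as an engineer would, in place of code of your own. Each camera call takes 0.05 s, during which the arm holds its last target.

## Working session

There is one attempt and no reset: what is moved stays moved. The work goes in short steps, Python scripts to look and compute and a tool call to move; the robot and the scene stay as the last step left them, time stands still between calls to the robot, and variables do not carry over. Pictures are saved under pics/ and viewed, and the job is handed in when it is done.

Besides the shell and the picture viewer there is one more tool, called after "Request:" as name(argument=value, ...) on one line, values as JSON. arm_command: Moves the arm, as the interface text tells. Its arguments: {"type":"object","properties":{"deltas":{"type":"array"},"fingers":{"type":"number"},"newtons":{"type":"number"}},"required":["deltas"]}

```bash
ls; mkdir -p pics; python3 - <<'E'
from workcell import sensors, read_camera, job, bot
import cv2,numpy as np
print(sensors.read_state()); print([a for a in dir(bot) if a[0]!='_'], bot.grasp_offset)
for n in ["side","top","wrist"]:
    c=read_camera(n); cv2.imwrite(f"pics/a_{n}.png",c["color"][:,:,::-1]); 
    print(n,{k:v for k,v in c.items() if k!='color'})
E
```

```text
pics
{'time': 0.0, 'q': array([ 1.09111239e+00,  2.64741834e-01,  1.60538280e+00, -1.67444192e-05,
        1.27371938e+00, -3.68863909e-02]), 'joint_vel': array([-8.38019523e-04, -1.86948250e-03,  8.29442668e-05, -1.17117731e-03,
        3.22982810e-03, -7.99049122e-04]), 'joint_torque': array([-2.45632524e-03, -5.15123785e+01, -3.67309284e+01, -5.12149345e-04,
        1.32540800e-02,  1.75438527e-05]), 'tool_pos': array([0.28887217, 0.60924259, 0.22996492]), 'tcp_rot': array([-1.38790254, -0.87571665,  0.87889671]), 'wrist_force': array([0.08655686, 0.30103849, 0.25492351]), 'torque': array([-0.00182837, -0.01838307,  0.02395347]), 'width': 0.9962908786865492}
['MotionError', 'grasp_offset'] 0.0187
side {'vfov': 51.079232839944204, 'cx': 316.52113628347337, 'cy': 237.46363534879356, 'R': array([[ 0.95600841, -0.2932941 , -0.00514664],
       [-0.14916305, -0.47094824, -0.86945853],
       [ 0.25258326,  0.83197736, -0.49397912]]), 't': array([-0.48142097,  0.15701465,  1.19272377])}
top {'vfov': 54.769939550295845, 'cx': 317.5644145135359, 'cy': 231.06456571644142, 'R': array([[-0.02085322, -0.99906048, -0.03799078],
       [-0.99705636,  0.02358559, -0.07295439],
       [ 0.07378188,  0.03635762, -0.99661144]]), 't': array([0.02553925, 0.51394373, 1.10469189])}
wrist {'vfov': 62.62873432929932, 'cx': 319.2188371786722, 'cy': 239.08501431363342, 'T_tool_cam': array([[ 9.99999568e-01, -2.04109893e-04,  9.07154213e-04,
        -1.68109111e-04],
       [-9.23836401e-04, -3.28719200e-01,  9.44427252e-01,
        -1.42204936e-01],
       [ 1.05432062e-04, -9.44427682e-01, -3.28719247e-01,
         8.49498007e-02],
       [ 0.00000000e+00,  0.00000000e+00,  0.00000000e+00,
         1.00000000e+00]])}
```

View pics/a_side.png

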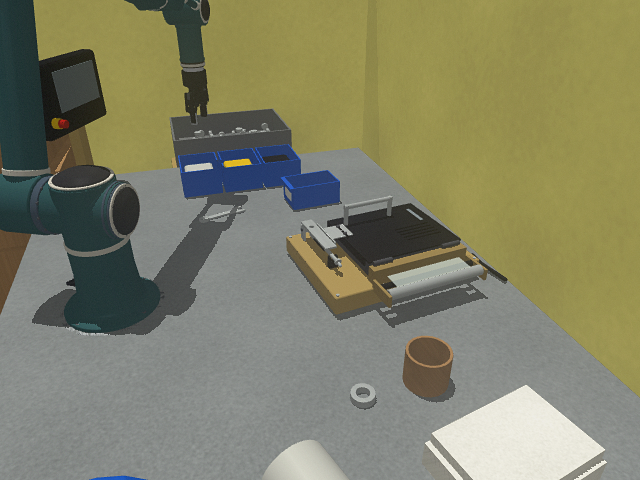

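View pics/a_top.png

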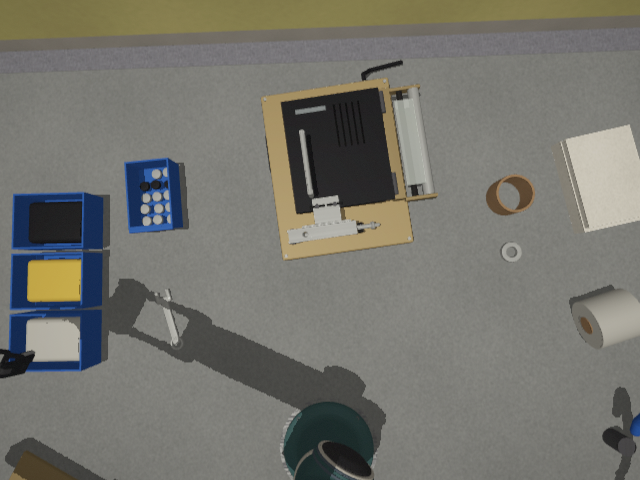

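View pics/a_wrist.png

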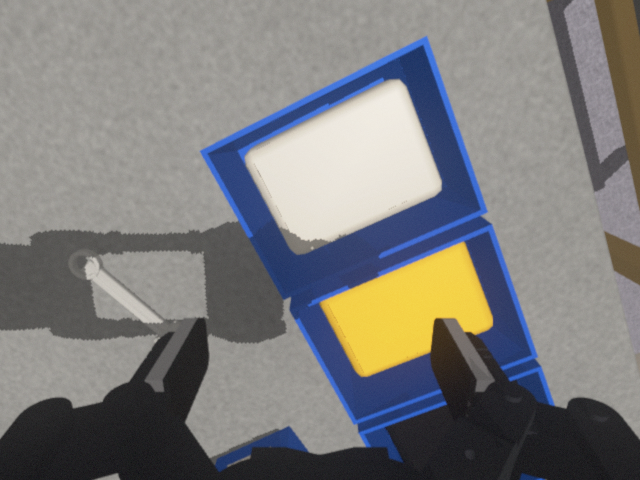

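```bash
python3 - <<'E'
import cv2
a=cv2.imread("pics/a_top.png")
cv2.imwrite("pics/z1.png",cv2.resize(a[70:270,250:450],None,fx=3,fy=3,interpolation=cv2.INTER_CUBIC))
a=cv2.imread("pics/a_side.png")
cv2.imwrite("pics/z2.png",cv2.resize(a[185:325,275:515],None,fx=3.2,fy=3.2,interpolation=cv2.INTER_CUBIC))
E
```

```text
(no output)
```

View pics/z1.png

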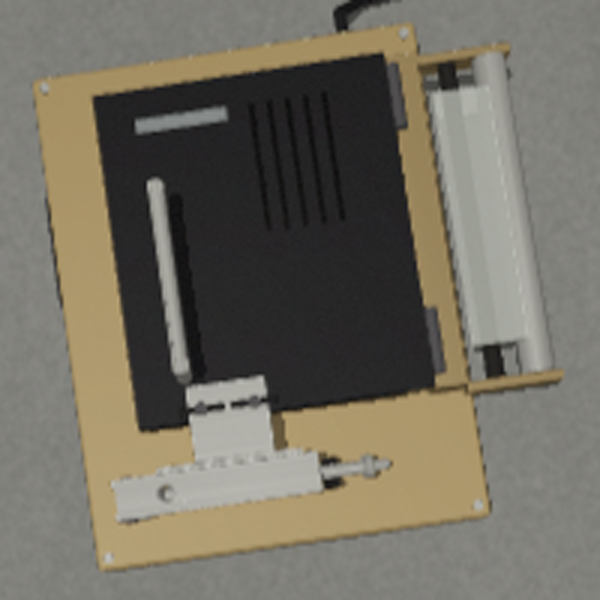

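View pics/z2.png

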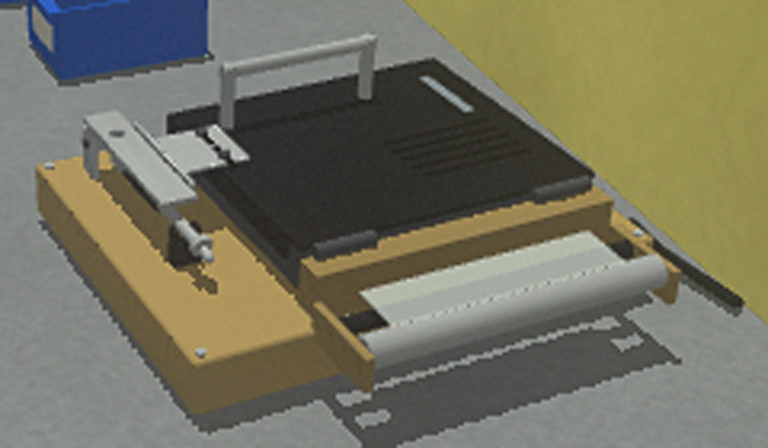

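```bash
cat > h.py <<'E'
import numpy as np, cv2
from workcell import sensors, read_camera
from scipy.spatial.transform import Rotation as Ro
def ray(c,u,v):
    f=c["color"].shape[0]/2/np.tan(np.radians(c["vfov"])/2)
    d=np.array([(u-c["cx"])/f,(v-c["cy"])/f,1.]); R=c["R"];t=c["t"]
    return -R.T@t, R.T@d
def onz(c,u,v,z):
    o,d=ray(c,u,v); return o+d*(z-o[2])/d[2]
def proj(c,X):
    f=c["color"].shape[0]/2/np.tan(np.radians(c["vfov"])/2)
    p=c["R"]@X+c["t"]; return np.array([c["cx"]+f*p[0]/p[2],c["cy"]+f*p[1]/p[2]])
E
python3 - <<'E'
from h import *
c=read_camera("top"); s=read_camera("side")
Z=lambda x,y:(250+x/3-.33,70+y/3-.33)
S=lambda x,y:(275+x/3.2-.33,185+y/3.2-.33)
cor=[onz(c,*Z(*p),.055)[:2] for p in [(40,82),(412,26),(488,514),(104,570)]]
for i in range(4): print(cor[i], np.linalg.norm(cor[i]-cor[i-1]))
ctr=np.mean(cor,0); yx=np.array(cor[0]-cor[3]+cor[1]-cor[2]); yaw=np.arctan2(yx[1],yx[0]); print("ctr",ctr,"yaw",yaw)
ux=np.array([np.cos(yaw),np.sin(yaw)]); uy=np.array([-ux[1],ux[0]])
U=lambda p:np.array([(p[:2]-ctr)@ux,(p[:2]-ctr)@uy])
for n,p,z in [("bar far",(155,182),.158),("bar near",(182,374),.158),("hole",(166,492),.105),("collar",(372,465),.085),("tip",(390,463),.085),("br NW",(112,480),.105),("br SW",(122,522),.105),("br NE",(318,452),.105),("br SE",(326,492),.105),("cov NE",(384,55),.105),("cov SE",(434,386),.105),("cov NW",(95,98),.105),("cov SW",(140,430),.105)]:
    w=onz(c,*Z(*p),z); print(n,w.round(4),U(w).round(4))
for n,p,z in [("bar near",(228,68),.155),("bar far",(370,42),.155),("hole",(117,132),.105),("tip",(210,258),.085),("collar",(198,242),.085)]:
    w=onz(s,*S(*p),z); print("side",n,w.round(4),U(w).round(4))
R=Ro.from_rotvec(sensors.read_state()["tcp_rot"]).as_matrix(); print(R.round(3))
E
```

```text
[0.83879282 0.1376039 ] 0.39506301582414144
[ 0.87412704 -0.16107171] 0.30075842156069466
[ 0.48333865 -0.20733722] 0.39351755194459004
[0.44635606 0.09212676] 0.30173894268750023
ctr [ 0.66065364 -0.03466957] yaw 0.11660309957987318
bar far [0.7233 0.0396 0.158 ] [0.0709 0.0665]
bar near [0.5832 0.0229 0.158 ] [-0.0702  0.0661]
hole [0.5028 0.0393 0.105 ] [-0.1481  0.0918]
collar [ 0.5211 -0.1163  0.085 ] [-0.1481 -0.0649]
tip [ 0.5223 -0.13    0.085 ] [-0.1485 -0.0785]
br NW [0.5128 0.0796 0.105 ] [-0.1336  0.1307]
br SW [0.4812 0.0726 0.105 ] [-0.1658  0.1274]
br NE [ 0.5301 -0.0748  0.105 ] [-0.1344 -0.0247]
br SE [ 0.5001 -0.08    0.105 ] [-0.1648 -0.0263]
cov NE [ 0.8319 -0.133   0.105 ] [ 0.1586 -0.1176]
cov SE [ 0.5774 -0.1624  0.105 ] [-0.0976 -0.1172]
cov NW [0.806  0.0879 0.105 ] [0.1586 0.1049]
cov SW [0.5499 0.0579 0.105 ] [-0.0992  0.1048]
side bar near [0.5933 0.0317 0.155 ] [-0.0592  0.0737]
side bar far [0.7222 0.0421 0.155 ] [0.0701 0.0691]
side hole [0.5032 0.0438 0.105 ] [-0.1472  0.0963]
side tip [ 0.5231 -0.1277  0.085 ] [-0.1474 -0.0764]
side collar [ 0.5219 -0.1043  0.085 ] [-0.1459 -0.053 ]
[[ 0.428 -0.001 -0.904]
 [ 0.904 -0.001  0.428]
 [-0.001 -1.     0.   ]]
```

Request:
arm_command(deltas=[[0, 0, 0, -0.14], [0, 0, 0, -0.14], [0, 0, 0, -0.14], [0, 0, 0, -0.14], [-0.044, 0, -0.021, 0], [-0.044, 0, -0.021, 0], [-0.044, 0, -0.021, 0], [-0.044, 0, -0.021, 0], [-0.044, 0, -0.021, 0], [-0.044, 0, -0.021, 0], [-0.044, 0, -0.021, 0], [-0.044, 0, -0.021, 0], [-0.044, 0, -0.021, 0], [-0.044, 0, -0.021, 0], [-0.044, 0, -0.021, 0], [-0.044, 0, -0.021, 0], [-0.044, 0, -0.021, 0], [-0.043, 0, -0.021, 0], [0, 0, 0, 0]], fingers=0.06, newtons=60)

```text
time: 2.62
tool_pos: [0.6544, 0.0304, 0.2308]
tcp_rot: [-1.154, -1.292, 1.293]
wrist_force: [-0.6, 0.4, 0.6]
width: 0.703
```

```bash
cat >> h.py <<'E'
CTR=np.array([.6607,-.0347]);YAW=.117
UX=np.array([np.cos(YAW),np.sin(YAW)]);UY=np.array([-UX[1],UX[0]])
HY=-.1175
def U(p): p=np.asarray(p); return np.array([(p[:2]-CTR)@UX,(p[:2]-CTR)@UY,*p[2:]])
def W(u): u=np.asarray(u,float); return np.array([*(CTR+u[0]*UX+u[1]*UY),*u[2:]])
def st():
    s=sensors.read_state(); R=Ro.from_rotvec(s["tcp_rot"]).as_matrix()
    print("t %.2f tcp"%s["time"],s["tool_pos"].round(4),"U",U(s["tool_pos"]).round(4),"yaw %.3f"%np.arctan2(R[1,0],R[0,0]),"F",s["wrist_force"].round(2),"T",s["torque"].round(2),"w %.3f"%s["width"]); return s,R
def wcam(name=None):
    s,R=st(); c=read_camera("wrist"); T=c["T_tool_cam"]
    Rw=R@T[:3,:3]; tw=R@T[:3,3]+s["tool_pos"]
    c["R"]=Rw.T; c["t"]=-Rw.T@tw
    if name: cv2.imwrite(name,c["color"][:,:,::-1])
    return c
E
python3 -c "
from h import *
c=wcam('pics/b.png')
print(proj(c,W([0.07,.068,.155])),proj(c,W([-.07,.068,.155])))"
```

```text
t 2.62 tcp [0.6544 0.0304 0.2308] U [0.0013 0.0653 0.2308] yaw 1.684 F [-0.58  0.39  0.58] T [-0.05  0.06 -0.01] w 0.703
[323.68045041 351.88072192] [323.70076269 128.71437303]
```

View pics/b.png

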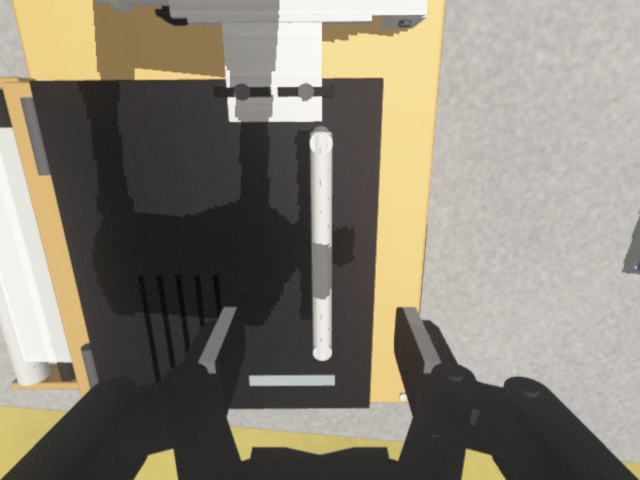

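Request:
arm_command(deltas=[[0.0015, 0.03, 0, 0], [0, 0.03, 0, 0], [0, 0.025, 0, 0], [0, 0.009, 0, 0], [0, 0, 0, 0]])

```text
time: 3.3
tool_pos: [0.6523, 0.0358, 0.1369]
tcp_rot: [-1.15, -1.295, 1.296]
wrist_force: [0.3, -0.6, 0.2]
width: 0.698
```

Request:
arm_command(deltas=[[0, 0, 0, 0], [0, 0, 0, 0], [0, 0, 0, 0], [0, 0, 0, 0], [0, 0, 0, 0]], fingers=0.0, newtons=60)

```text
time: 3.92
tool_pos: [0.6542, 0.0316, 0.1388]
tcp_rot: [-1.157, -1.295, 1.298]
wrist_force: [0.2, -8.8, 2.1]
width: 0.117
```

```bash
python3 -c "
from h import *
st()
b=lambda t:np.array([.185*np.cos(t)-.055*np.sin(t),.1+.185*np.sin(t)+.055*np.cos(t)])
n=26
for N,(a,e) in [(28,(0,1.17))]:
    t=np.linspace(a,e,N+1); P=np.array([b(x) for x in t]); d=np.diff(P,axis=0)
    for i in range(N): print(round(t[i+1],3),d[i].round(4))
"
```

```text
t 3.92 tcp [0.6542 0.0316 0.1388] U [0.0013 0.0666 0.1388] yaw 1.688 F [ 0.25 -8.84  2.07] T [-1.42 -0.19  0.03] w 0.117
0.042 [-0.0025  0.0077]
0.084 [-0.0028  0.0076]
0.125 [-0.0031  0.0074]
0.167 [-0.0034  0.0073]
0.209 [-0.0037  0.0072]
0.251 [-0.004  0.007]
0.292 [-0.0043  0.0068]
0.334 [-0.0046  0.0066]
0.376 [-0.0048  0.0064]
0.418 [-0.0051  0.0062]
0.46 [-0.0054  0.006 ]
0.501 [-0.0056  0.0058]
0.543 [-0.0058  0.0056]
0.585 [-0.0061  0.0053]
0.627 [-0.0063  0.005 ]
0.669 [-0.0065  0.0048]
0.71 [-0.0067  0.0045]
0.752 [-0.0069  0.0042]
0.794 [-0.007   0.0039]
0.836 [-0.0072  0.0036]
0.877 [-0.0073  0.0033]
0.919 [-0.0075  0.003 ]
0.961 [-0.0076  0.0027]
1.003 [-0.0077  0.0024]
1.045 [-0.0078  0.0021]
1.086 [-0.0079  0.0017]
1.128 [-0.0079  0.0014]
1.17 [-0.008   0.0011]
```

Request:
arm_command(deltas=[[-0.0065, -0.0077, 0, 0], [-0.0028, -0.0076, 0, 0], [-0.0031, -0.0074, 0, 0], [-0.0034, -0.0073, 0, 0], [-0.0037, -0.0072, 0, 0], [-0.004, -0.007, 0, 0], [-0.0043, -0.0068, 0, 0], [-0.0046, -0.0066, 0, 0], [-0.0048, -0.0064, 0, 0], [-0.0051, -0.0062, 0, 0], [-0.0054, -0.006, 0, 0], [-0.0056, -0.0058, 0, 0], [-0.0058, -0.0056, 0, 0], [-0.0061, -0.0053, 0, 0]])

```text
time: 5.68
tool_pos: [0.6608, -0.0234, 0.2299]
tcp_rot: [-1.143, -1.301, 1.287]
wrist_force: [3.2, 16.0, -3.8]
width: 0.116
```

```bash
python3 -c "
from h import *
s,R=st(); u=U(s['tool_pos']); y=u[1]-HY; z=u[2]+.0187-.1; print('theta',np.arctan2(z,y)-np.arctan2(.055,.185), np.hypot(y,z))
"
```

```text
t 5.67 tcp [ 0.6608 -0.0234  0.2299] U [0.0014 0.0112 0.2299] yaw 1.689 F [ 3.22 16.01 -3.79] T [ 2.87 -0.36  0.01] w 0.116
theta 0.5681074809667856 0.1965796441605999
```

Request:
arm_command(deltas=[[-0.0063, -0.005, 0, 0], [-0.0065, -0.0048, 0, 0], [-0.0067, -0.0045, 0, 0], [-0.0069, -0.0042, 0, 0], [-0.007, -0.0039, 0, 0], [-0.0072, -0.0036, 0, 0], [-0.0073, -0.0033, 0, 0], [-0.0075, -0.003, 0, 0], [-0.0076, -0.0027, 0, 0], [-0.0077, -0.0024, 0, 0], [-0.0078, -0.0021, 0, 0], [-0.0079, -0.0017, 0, 0], [-0.0079, -0.0014, 0, 0], [-0.008, -0.0011, 0, 0], [-0.004, 0, 0, 0], [0, 0, 0, 0]])

```text
time: 7.68
tool_pos: [0.6744, -0.133, 0.2811]
tcp_rot: [-1.155, -1.302, 1.29]
wrist_force: [-4.7, 4.7, 18.2]
width: 0.116
```

```bash
cat >>h.py <<'E'
def th(s):
    u=U(s['tool_pos']); y=u[1]-HY; z=u[2]+.0187-.1; print('theta',np.arctan2(z,y)-np.arctan2(.055,.185), np.hypot(y,z))
E
python3 -c "
from h import *
s,R=st(); th(s)
c=read_camera('side'); cv2.imwrite('pics/c_side.png',c['color'][:,:,::-1])
u=U(s['tool_pos']); 
"
```

```text
t 7.67 tcp [ 0.6744 -0.133   0.2811] U [ 0.0021 -0.0992  0.2811] yaw 1.689 F [-4.74  4.7  18.23] T [ 1.33  0.85 -0.08] w 0.116
theta 1.1907273135764336 0.20062881597293689
```

View pics/c_side.png

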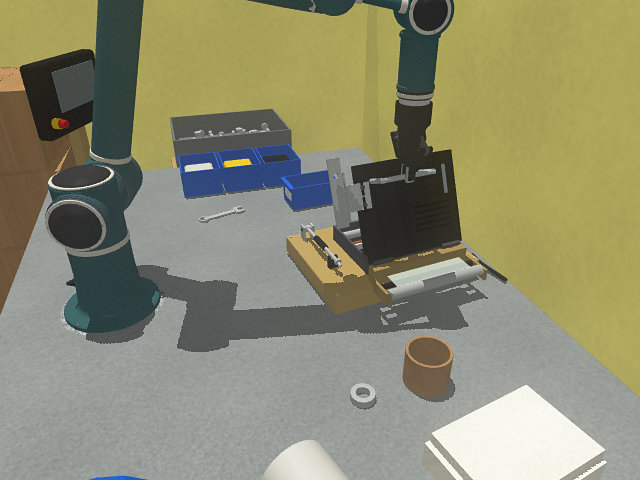

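```bash
python3 -c "
from h import *
c=read_camera('top'); cv2.imwrite('pics/d_top.png',cv2.resize(c['color'][170:270,270:420,::-1],None,fx=5,fy=5,interpolation=cv2.INTER_CUBIC))
for u in [(-.148,.1225,.085),(-.148,.0375,.085),(-.148,.0675,.085),(-.148,.0075,.085)]: print((proj(c,W(u))-[270,170])*5+2)
"
```

```text
[113.59426349 332.34821326]
[297.69616793 306.35874447]
[232.62613427 315.54461147]
[362.8678405  297.15852921]
```

View pics/d_top.png

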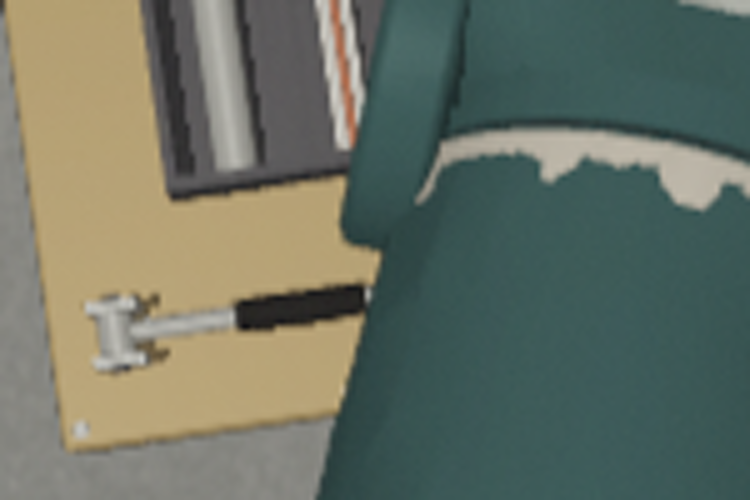

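```bash
python3 -c "
import numpy as np
for i in range(5):
    f=1.571-.157*i; print(round(-.03*np.cos(f)+.0324*np.sin(f),4), round(.03*np.sin(f)+.0324*np.cos(f),4))"
```

```text
0.0324 0.03
0.0273 0.0347
0.0216 0.0385
0.0153 0.0414
0.0086 0.0433
```

Request:
arm_command(deltas=[[0, 0, 0, 0], [0, 0, 0, 0], [0, -0.03, 0, 0], [0, -0.04, 0, 0], [0.0324, 0, 0.03, 0.157], [0.0273, 0, 0.0347, 0.157], [0.0216, 0, 0.0385, 0.157], [0.0153, 0, 0.0414, 0.157], [0.0086, 0, 0.0433, 0.157], [0, 0.03, 0, 0.157], [0, 0.06, 0, 0.157], [0, 0.06, 0, 0.157], [0, 0.06, 0, 0.157], [0, 0.05, 0, 0.157], [0, 0.01, 0, 0]], fingers=0.05, newtons=25)

```text
time: 9.65
tool_pos: [0.5009, 0.0081, 0.0695]
tcp_rot: [-1.568, -0.086, 0.101]
wrist_force: [-0.0, 0.6, 0.5]
width: 0.586
```

```bash
python3 -c "
from h import *
s,R=st()
c=wcam('pics/e.png'); print(proj(c,W([-.148,.061,.085])),proj(c,W([-.148,.121,.085])))
c=read_camera('side'); cv2.imwrite('pics/e_side.png',c['color'][:,:,::-1])
"
```

```text
t 9.65 tcp [0.5009 0.0081 0.0695] U [-0.1538  0.0612  0.0695] yaw 0.119 F [-0.02  0.55  0.51] T [ 0.01 -0.01  0.02] w 0.586
t 9.65 tcp [0.5009 0.0081 0.0695] U [-0.1538  0.0612  0.0695] yaw 0.119 F [-0.02  0.55  0.51] T [ 0.01 -0.01  0.02] w 0.586
[334.40327437 342.55611556] [337.19696892 183.48995031]
```

View pics/e.png

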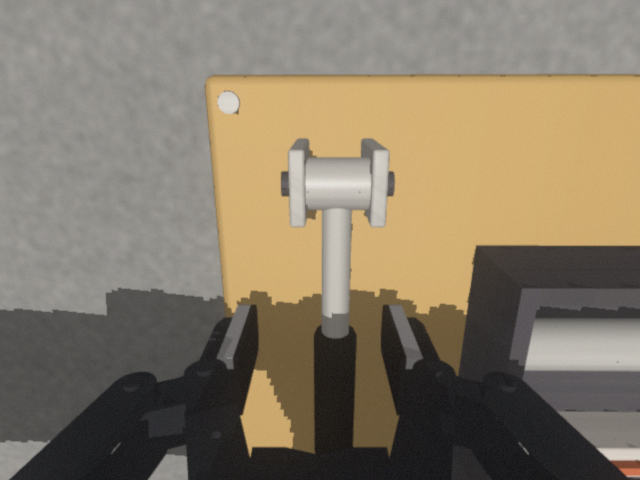

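View pics/e_side.png

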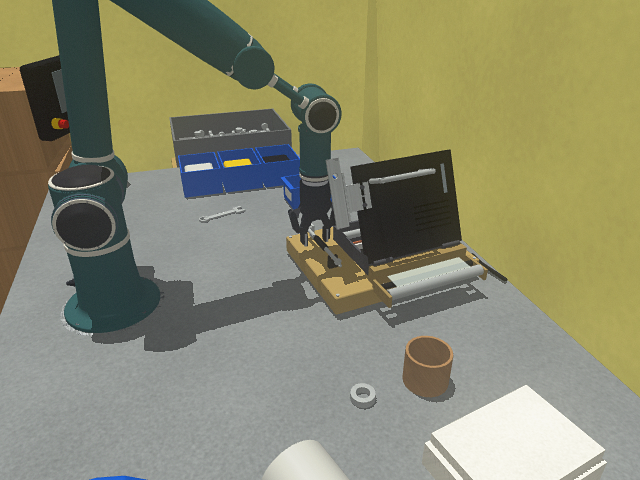

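Request:
arm_command(deltas=[[0.0055, 0.002, -0.003, 0], [0, 0, 0, 0], [0, 0, 0, 0], [0, 0, 0, 0]], fingers=0.0, newtons=25)

```text
time: 10.25
tool_pos: [0.5075, 0.0048, 0.0733]
tcp_rot: [-1.57, -0.088, 0.1]
wrist_force: [-14.5, -1.7, 9.8]
width: 0.175
```

```bash
python3 -c "
from h import *
s,R=st()
r=.063
t=np.linspace(0,.84,9)
P=np.c_[-r*np.cos(t),r*np.sin(t)]; print(np.diff(P,axis=0).round(4))
r=.063
t=np.linspace(.84,1.16,17)
P=np.c_[-r*np.cos(t),r*np.sin(t)]; print(np.diff(P,axis=0).round(4))
"
```

```text
t 10.25 tcp [0.5075 0.0048 0.0733] U [-0.1476  0.0571  0.0733] yaw 0.119 F [-14.52  -1.66   9.83] T [-0.53  2.36  0.  ] w 0.175
[[0.0003 0.0066]
 [0.001  0.0065]
 [0.0017 0.0064]
 [0.0024 0.0062]
 [0.003  0.0059]
 [0.0036 0.0055]
 [0.0042 0.0051]
 [0.0047 0.0047]]
[[0.0009 0.0008]
 [0.001  0.0008]
 [0.001  0.0008]
 [0.001  0.0008]
 [0.001  0.0008]
 [0.001  0.0007]
 [0.001  0.0007]
 [0.0011 0.0007]
 [0.0011 0.0007]
 [0.0011 0.0006]
 [0.0011 0.0006]
 [0.0011 0.0006]
 [0.0011 0.0006]
 [0.0011 0.0006]
 [0.0011 0.0005]
 [0.0012 0.0005]]
```

```bash
cat >>h.py <<'E'
def plane_x(c,u,v,x):
    o,d=ray(c,u,v); n=np.array([*UX,0]); k=(x-(o[:2]-CTR)@UX)/(d@n); return U(o+k*d)
def cov(c,u,v,x=-.07):
    p=plane_x(c,u,v,x); y=p[1]-HY; z=p[2]-.1
    return np.arctan2(z,y)-np.arctan2(.055,.185), np.hypot(y,z)
E
python3 -c "
from h import *
c=read_camera('side')
for p in [(371,183)]: print(cov(c,*p))
for n,(a,b,cc,d) in dict(f_side=(320,130,480,290)).items():
  cv2.imwrite('pics/f.png',cv2.resize(c['color'][130:290,280:480,::-1],None,fx=3.5,fy=3.5,interpolation=cv2.INTER_CUBIC))
for t in [1.2,1.1,1.0,.9]:
  print(t,[((proj(c,W([x,HY+.185*np.cos(t)-.055*np.sin(t),.1+.185*np.sin(t)+.055*np.cos(t)]))-[280,130])*3.5).round() for x in (-.07,.07)])
st()
"
```

```text
(np.float64(0.9937423485885865), np.float64(0.18326574449848543))
1.2 [array([349., 182.]), array([539., 146.])]
1.1 [array([333., 175.]), array([521., 140.])]
1.0 [array([318., 170.]), array([504., 136.])]
0.9 [array([304., 169.]), array([487., 136.])]
t 10.30 tcp [0.5075 0.0048 0.0734] U [-0.1476  0.0571  0.0734] yaw 0.120 F [-15.05  -3.95   9.75] T [-0.5   2.31 -0.05] w 0.174
```

View pics/f.png

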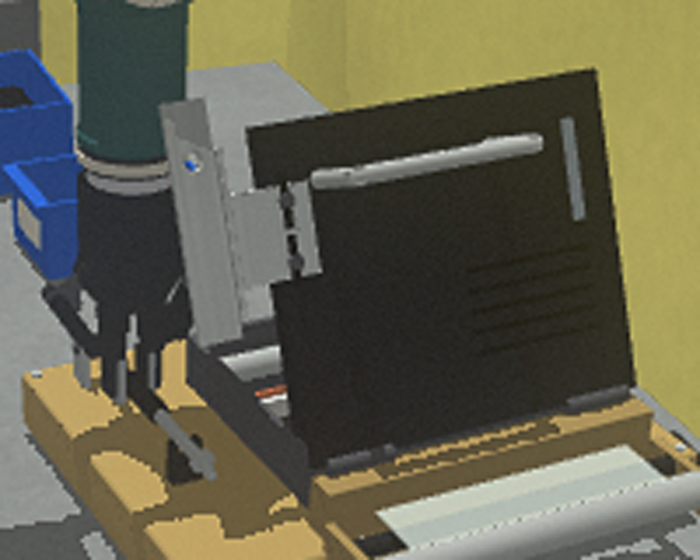

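Request:
arm_command(deltas=[[-0.005, -0.0066, 0.0003, 0], [0, -0.0065, 0.001, 0], [0, -0.0064, 0.0017, 0], [0, -0.0062, 0.0024, 0], [0, -0.0059, 0.003, 0], [0, -0.0055, 0.0036, 0], [0, -0.0051, 0.0042, 0], [0, -0.0047, 0.0047, 0]])

```text
time: 11.3
tool_pos: [0.5046, 0.026, 0.1196]
tcp_rot: [-1.569, -0.095, 0.091]
wrist_force: [5.6, 0.7, -5.0]
width: 0.17
```

```bash
python3 -c "
from h import *
s,R=st(); u=U(s['tool_pos']); y=.121-u[1]; z=u[2]+.0187-.085; print('rod',np.arctan2(z,y),np.hypot(y,z))
c=read_camera('side')
cv2.imwrite('pics/g.png',cv2.resize(c['color'][130:290,280:480,::-1],None,fx=3.5,fy=3.5,interpolation=cv2.INTER_CUBIC))
"
```

```text
t 11.30 tcp [0.5046 0.026  0.1196] U [-0.148   0.0785  0.1196] yaw 0.118 F [ 5.59  0.72 -5.04] T [-0.05 -0.85  0.03] w 0.170
rod 0.897952635668929 0.06820887160725508
```

View pics/g.png

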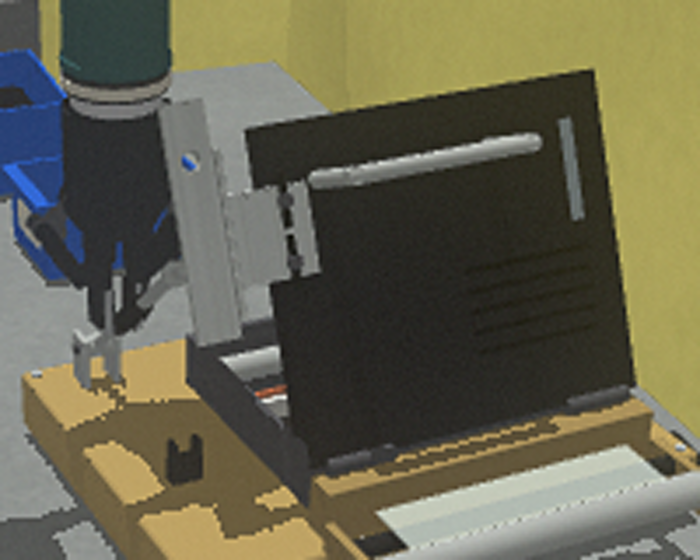

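Request:
arm_command(deltas=[[0, -0.001, 0.001, 0], [0, -0.001, 0.001, 0], [0, 0, 0, 0], [0, 0, 0, 0], [0, 0, 0, 0], [0, 0, 0, 0], [0, 0, 0, 0], [0, 0, 0, 0], [0, 0, 0, 0], [0, 0, 0, 0], [0, 0, 0, 0], [0, 0, 0, 0], [0, 0, 0, 0], [0, 0, 0, 0], [0, 0, 0, 0], [0, 0, 0, 0], [0, 0, 0, 0], [0, 0, 0, 0]])

```text
time: 13.6
tool_pos: [0.5044, 0.0277, 0.1212]
tcp_rot: [-1.569, -0.095, 0.091]
wrist_force: [5.6, -0.6, -4.8]
width: 0.175
```

```bash
cat >>h.py <<'E'
def rod(s):
    u=U(s['tool_pos']); y=.121-u[1]; z=u[2]+.0187-.085; print('rod',np.arctan2(z,y),np.hypot(y,z))
def side(n):
    c=read_camera('side')
    cv2.imwrite(n,cv2.resize(c['color'][120:280,280:460,::-1],None,fx=3.7,fy=3.7,interpolation=cv2.INTER_CUBIC)); return c
E
python3 -c "
from h import *
s,R=st(); rod(s); c=side('pics/i.png')
for t in [1.1,1.0,.9,.8]: print(t,((proj(c,W([0,HY+.185*np.cos(t)-.055*np.sin(t),.1+.185*np.sin(t)+.055*np.cos(t)]))-[280,120])*3.7).round(), 'hole',((proj(c,W([-.148,HY+.211*np.cos(t)-.005*np.sin(t),.1+.211*np.sin(t)+.005*np.cos(t)]))-[280,120])*3.7).round())
"
```

```text
t 13.60 tcp [0.5044 0.0277 0.1212] U [-0.148   0.0802  0.1212] yaw 0.118 F [ 5.62 -0.6  -4.8 ] T [-0.18 -0.96  0.09] w 0.175
rod 0.9316810258694158 0.06841596513218777
1.1 [454. 203.] hole [192. 208.]
1.0 [436. 199.] hole [179. 213.]
0.9 [420. 198.] hole [167. 221.]
0.8 [405. 200.] hole [156. 231.]
```

View pics/i.png

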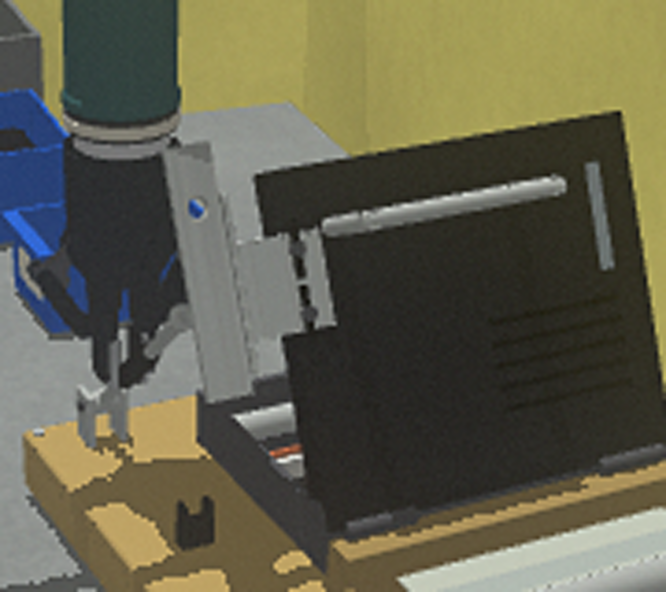

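Request:
arm_command(deltas=[[0.002, 0, 0, 0], [0, 0, 0, 0], [0, 0, 0, 0], [0, 0, 0, 0], [0, 0, 0, 0], [0, 0, 0, 0], [0, 0, 0, 0], [0, 0, 0, 0], [0, 0, 0, 0], [0, 0, 0, 0], [0, 0, 0, 0], [0, 0, 0, 0], [0, 0, 0, 0], [0, 0, 0, 0], [0, 0, 0, 0], [0, 0, 0, 0], [0, 0, 0, 0], [0, 0, 0, 0], [0, 0, 0, 0], [0, 0, 0, 0]])

```text
time: 16.15
tool_pos: [0.5045, 0.0274, 0.1207]
tcp_rot: [-1.57, -0.091, 0.094]
wrist_force: [-0.6, -5.2, 0.7]
width: 0.173
```

```bash
python3 -c "
from h import *
s,R=st(); rod(s); c=side('pics/j.png')"
```

```text
t 16.15 tcp [0.5045 0.0274 0.1207] U [-0.1478  0.0799  0.1207] yaw 0.118 F [-0.63 -5.23  0.7 ] T [-0.95  0.15  0.04] w 0.173
rod 0.9240151922764281 0.06820221793442394
```

View pics/j.png

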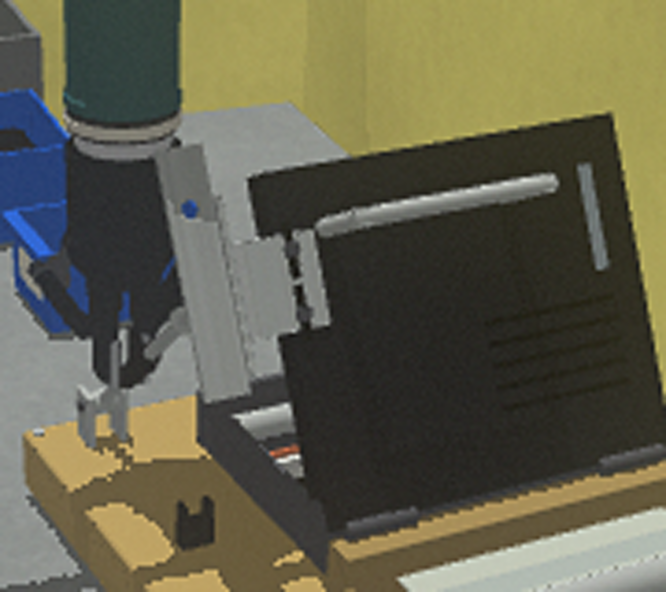

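Request:
arm_command(deltas=[[0, 0, 0, 0], [0, 0, 0, 0], [0, 0, 0, 0], [0, 0, 0, 0], [0, 0, 0, 0], [0, 0, 0, 0], [0, 0, 0, 0], [0, 0, 0, 0], [0, 0, 0, 0], [0, 0, 0, 0], [0, 0, 0, 0], [0, 0, 0, 0], [0, 0, 0, 0], [0, 0, 0, 0], [0, 0, 0, 0], [0, 0, 0, 0]])

```text
time: 18.2
tool_pos: [0.5045, 0.0274, 0.1207]
tcp_rot: [-1.57, -0.092, 0.094]
wrist_force: [-0.7, -5.6, 0.1]
width: 0.171
```

```bash
python3 -c "
from h import *
s,R=st(); rod(s); c=side('pics/k.png')"
```

```text
t 18.20 tcp [0.5045 0.0274 0.1207] U [-0.1478  0.0799  0.1207] yaw 0.118 F [-0.72 -5.65  0.11] T [-1.    0.11  0.06] w 0.171
rod 0.9242528163084439 0.06818050122548279
```

View pics/k.png

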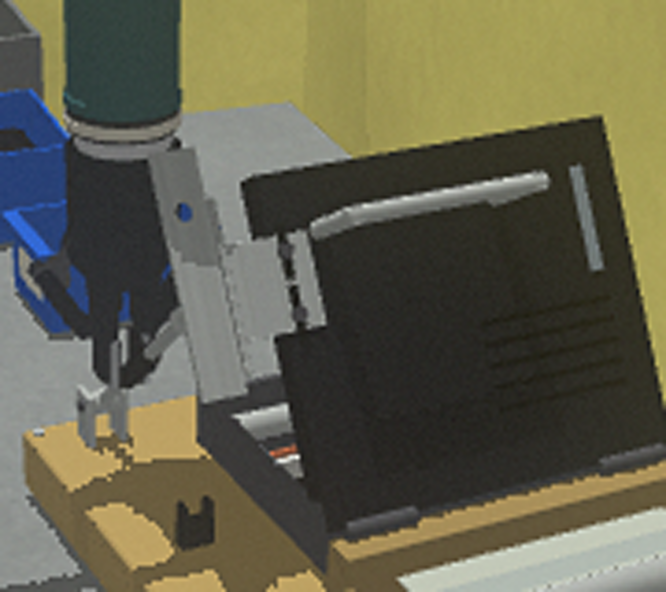

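Request:
arm_command(deltas=[[0, -0.001, 0.0015, 0], [0, -0.001, 0.0015, 0], [0, 0, 0, 0], [0, 0, 0, 0], [0, 0, 0, 0], [0, 0, 0, 0], [0, 0, 0, 0], [0, 0, 0, 0], [0, 0, 0, 0], [0, 0, 0, 0], [0, 0, 0, 0], [0, 0, 0, 0], [0, 0, 0, 0], [0, 0, 0, 0], [0, 0, 0, 0], [0, 0, 0, 0], [0, 0, 0, 0], [0, 0, 0, 0], [0, 0, 0, 0], [0, 0, 0, 0]])

```text
time: 20.75
tool_pos: [0.5042, 0.0303, 0.1228]
tcp_rot: [-1.57, -0.092, 0.094]
wrist_force: [-0.8, -6.2, 0.6]
width: 0.172
```

```bash
python3 -c "
from h import *
s,R=st(); rod(s); c=side('pics/l.png')"
```

```text
t 20.75 tcp [0.5042 0.0303 0.1228] U [-0.1479  0.0828  0.1228] yaw 0.118 F [-0.82 -6.15  0.56] T [-1.05  0.12  0.05] w 0.172
rod 0.9764745971157033 0.06817021256355414
```

View pics/l.png

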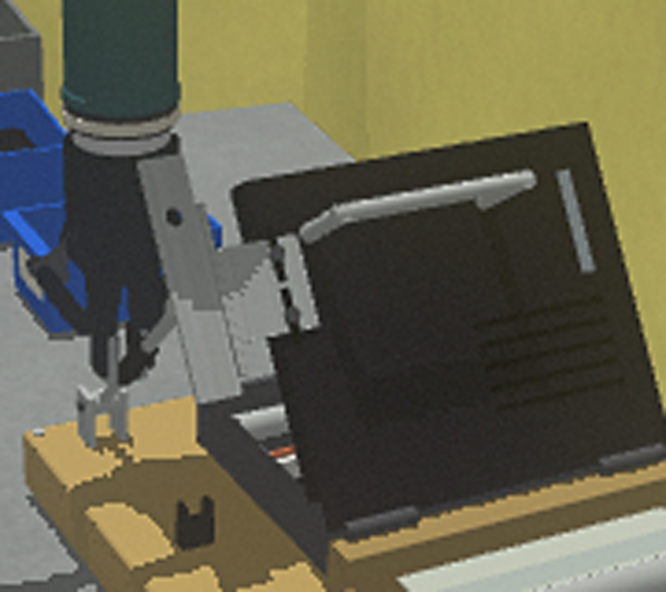

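Request:
arm_command(deltas=[[0, 0, 0, 0], [0, 0, 0, 0], [0, 0, 0, 0], [0, 0, 0, 0], [0, 0, 0, 0], [0, 0, 0, 0], [0, 0, 0, 0], [0, 0, 0, 0], [0, 0, 0, 0], [0, 0, 0, 0]])

```text
time: 22.05
tool_pos: [0.5042, 0.0303, 0.1228]
tcp_rot: [-1.57, -0.092, 0.094]
wrist_force: [-1.1, -6.2, 0.2]
width: 0.174
```

```bash
python3 -c "
from h import *
s,R=st(); rod(s); c=side('pics/m.png')"
```

```text
t 22.05 tcp [0.5042 0.0303 0.1228] U [-0.1478  0.0828  0.1228] yaw 0.118 F [-1.13 -6.16  0.21] T [-1.04  0.07  0.06] w 0.174
rod 0.9767526370607694 0.06816141904077404
```

View pics/m.png

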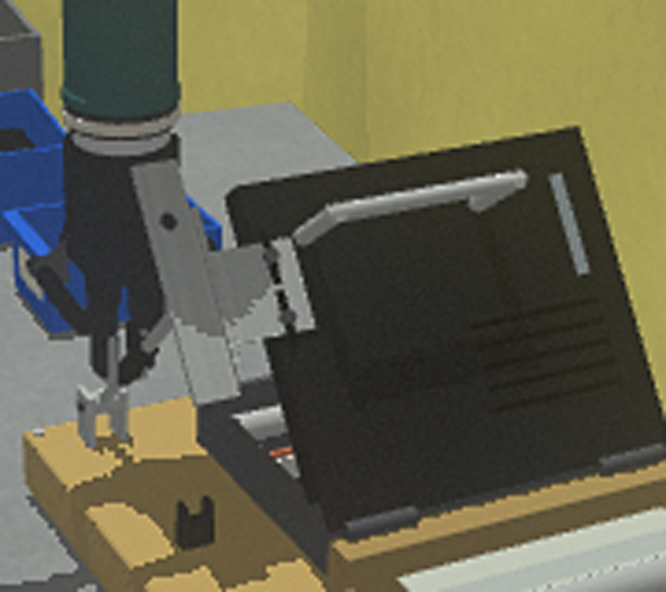

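Request:
arm_command(deltas=[[0, 0, 0, 0], [0, 0, 0, 0], [0, 0, 0, 0], [0, 0, 0, 0], [0, 0, 0, 0], [0, 0, 0, 0], [0, 0, 0, 0], [0, 0, 0, 0]])

```text
time: 23.1
tool_pos: [0.5042, 0.0303, 0.1228]
tcp_rot: [-1.57, -0.092, 0.094]
wrist_force: [-0.8, -5.2, 0.8]
width: 0.174
```

```bash
python3 -c "
from h import *
s,R=st(); rod(s); c=side('pics/n.png')"
```

```text
t 23.10 tcp [0.5042 0.0303 0.1228] U [-0.1479  0.0828  0.1228] yaw 0.118 F [-0.83 -5.25  0.81] T [-1.03  0.17  0.1 ] w 0.174
rod 0.9764957555189839 0.0681641537673209
```

View pics/n.png

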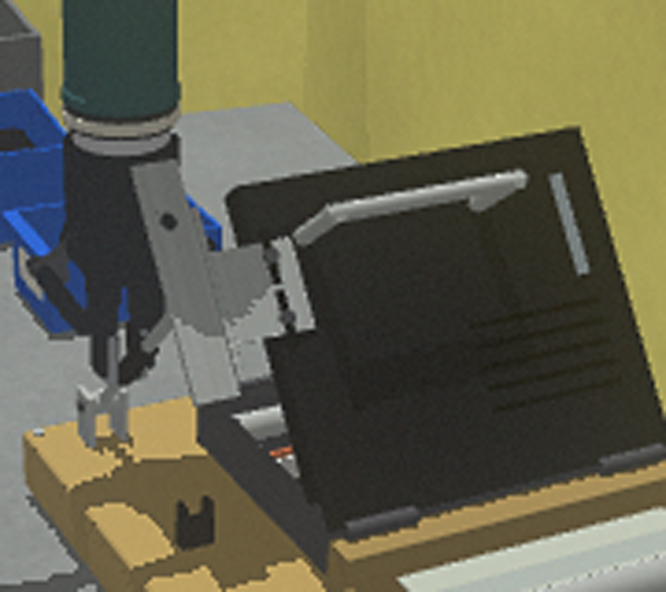

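Request:
arm_command(deltas=[[0, -0.00022, 0.00036, 0], [0, -0.00022, 0.00036, 0], [0, -0.00022, 0.00036, 0], [0, -0.00022, 0.00036, 0], [0, -0.00022, 0.00036, 0], [0, -0.00022, 0.00036, 0], [0, -0.00022, 0.00036, 0], [0, -0.00022, 0.00036, 0], [0, -0.00022, 0.00036, 0], [0, -0.00022, 0.00036, 0], [0, 0, 0, 0], [0, 0, 0, 0]])

```text
time: 24.65
tool_pos: [0.5038, 0.0338, 0.1249]
tcp_rot: [-1.57, -0.091, 0.094]
wrist_force: [-1.5, -5.4, 0.5]
width: 0.172
```

```bash
python3 -c "
from h import *
s,R=st(); rod(s); c=side('pics/o.png')"
```

```text
t 24.65 tcp [0.5038 0.0338 0.1249] U [-0.1479  0.0863  0.1249] yaw 0.118 F [-1.46 -5.36  0.52] T [-1.11  0.1  -0.08] w 0.172
rod 1.036258428240437 0.06808771240468109
```

View pics/o.png

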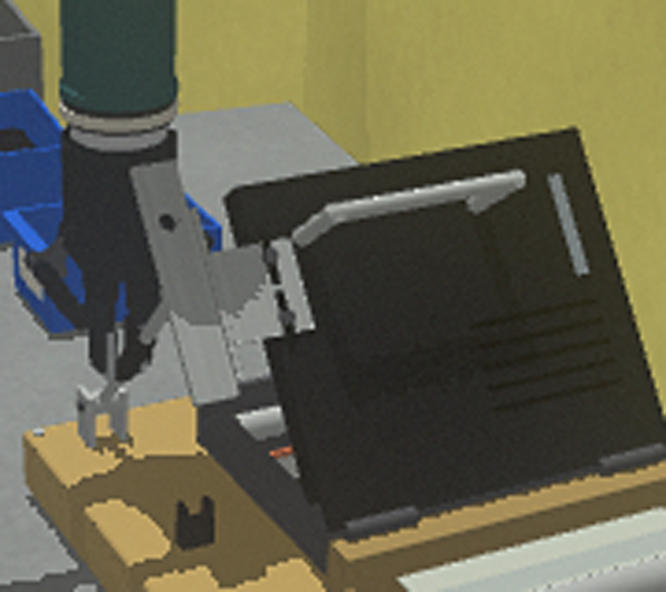

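Request:
arm_command(deltas=[[0, -0.0002, 0.00036, 0], [0, -0.0002, 0.00036, 0], [0, -0.0002, 0.00036, 0], [0, -0.0002, 0.00036, 0], [0, -0.0002, 0.00036, 0], [0, -0.0002, 0.00036, 0], [0, 0, 0, 0], [0, 0, 0, 0], [0, 0, 0, 0]])

```text
time: 25.82
tool_pos: [0.5035, 0.0359, 0.1261]
tcp_rot: [-1.57, -0.092, 0.094]
wrist_force: [-1.0, -5.5, 0.2]
width: 0.174
```

```bash
python3 -c "
from h import *
s,R=st(); rod(s); c=side('pics/p.png')"
```

```text
t 25.82 tcp [0.5035 0.0359 0.1261] U [-0.1479  0.0885  0.1261] yaw 0.118 F [-1.02 -5.52  0.22] T [-1.07  0.07  0.07] w 0.174
rod 1.0733187940011397 0.06807571296260238
```

View pics/p.png

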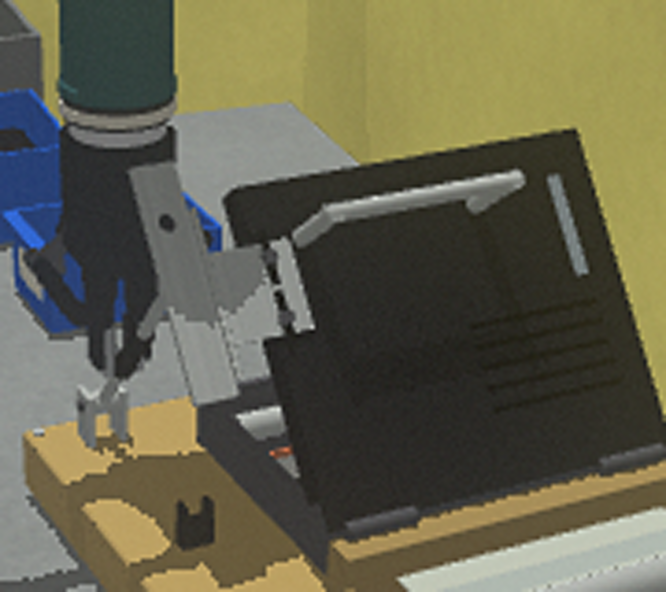

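```bash
python3 -c "
from h import *
c=wcam('pics/q_w.png'); c=read_camera('top'); cv2.imwrite('pics/q_t.png',cv2.resize(c['color'][130:290,250:450,::-1],None,fx=3.5,fy=3.5,interpolation=cv2.INTER_CUBIC))
c=read_camera('side')
cv2.imwrite('pics/q_s.png',cv2.resize(c['color'][150:250,290:370,::-1],None,fx=6,fy=6,interpolation=cv2.INTER_CUBIC))
for r in (1.0,1.05,1.1,1.15):
  for L in (.185,.2): print(r,L,((proj(c,W([-.148,.121-L*np.cos(r),.085+L*np.sin(r)]))-[290,150])*6).round())
"
```

```text
t 25.88 tcp [0.5035 0.0359 0.1261] U [-0.1479  0.0885  0.1261] yaw 0.118 F [-0.34 -5.81  0.56] T [-1.11  0.13  0.07] w 0.171
1.0 0.185 [198. 233.]
1.0 0.2 [207. 211.]
1.05 0.185 [190. 214.]
1.05 0.2 [198. 191.]
1.1 0.185 [181. 197.]
1.1 0.2 [188. 171.]
1.15 0.185 [173. 180.]
1.15 0.2 [179. 153.]
```

View pics/q_s.png

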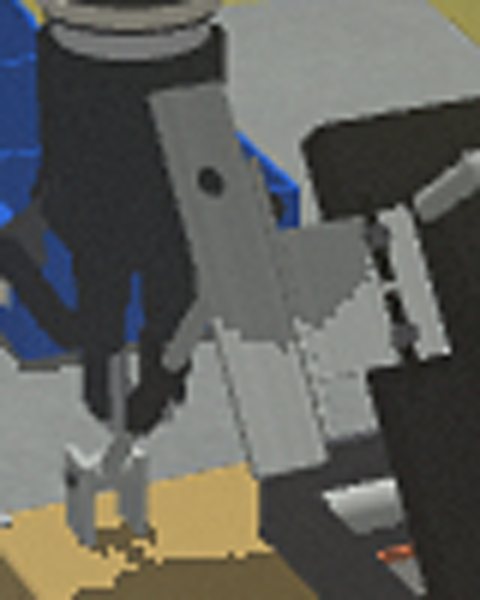

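View pics/q_t.png

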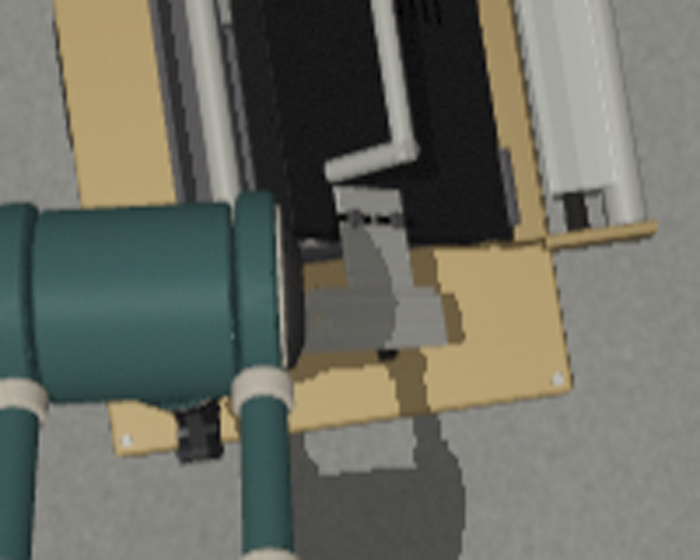

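View pics/q_w.png

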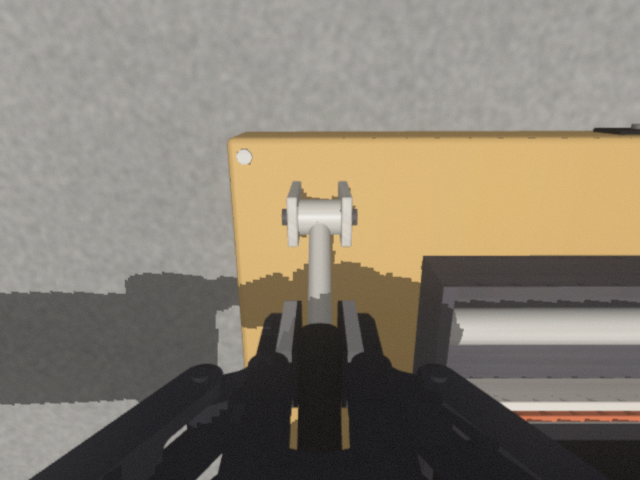

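```bash
python3 -c "
from h import *
c=read_camera('side')
for n,p,x in [('end near top',(150,97),-.165),('end far top',(220,85),-.134),('hole',(210,181),-.148),('bot near',(258,476),-.165)]:
  q=plane_x(c,290+p[0]/6-.4,150+p[1]/6-.4,x); print(n,q.round(4),'from hinge',(q[1]-HY).round(4),np.arctan2(q[2]-.1,q[1]-HY).round(3),np.hypot(q[2]-.1,q[1]-HY).round(4))
"
```

```text
end near top [-0.165   0.0304  0.2977] from hinge 0.1479 0.929 0.2469
end far top [-0.134   0.0338  0.2964] from hinge 0.1513 0.914 0.2479
hole [-0.148   0.0123  0.2671] from hinge 0.1298 0.91 0.2116
bot near [-0.165  -0.0687  0.1822] from hinge 0.0488 1.035 0.0956
```

Request:
arm_command(deltas=[[0, -0.00018, 0.00037, 0], [0, -0.00018, 0.00037, 0], [0, -0.00018, 0.00037, 0], [0, -0.00018, 0.00037, 0], [0, -0.00018, 0.00037, 0], [0, -0.00018, 0.00037, 0], [0, -0.00018, 0.00037, 0], [0, -0.00018, 0.00037, 0], [0, -0.00018, 0.00037, 0], [0, -0.00018, 0.00037, 0], [0, -0.00018, 0.00037, 0], [0, -0.00018, 0.00037, 0], [0, 0, 0, 0], [0, 0, 0, 0]])

```text
time: 27.82
tool_pos: [0.503, 0.0407, 0.1284]
tcp_rot: [-1.57, -0.091, 0.094]
wrist_force: [-1.3, -5.1, 0.3]
width: 0.169
```

```bash
python3 -c "
from h import *
s,R=st(); rod(s); c=side('pics/r.png')
cv2.imwrite('pics/r_s.png',cv2.resize(c['color'][150:250,290:370,::-1],None,fx=6,fy=6,interpolation=cv2.INTER_CUBIC))"
```

```text
t 27.82 tcp [0.503  0.0407 0.1284] U [-0.1479  0.0933  0.1284] yaw 0.118 F [-1.29 -5.06  0.35] T [-1.01  0.3   0.06] w 0.169
rod 1.1506148063634114 0.06798420726526908
```

View pics/r_s.png

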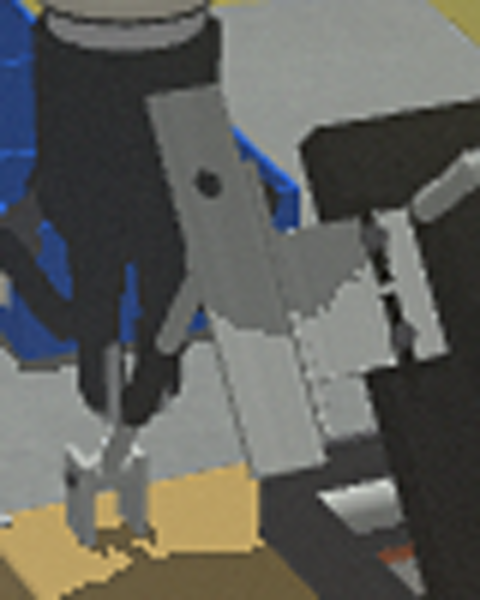

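Request:
arm_command(deltas=[[0, -0.00013, 0.0003, 0], [0, -0.00013, 0.0003, 0], [0, -0.00013, 0.0003, 0], [0, -0.00013, 0.0003, 0], [0, -0.00013, 0.0003, 0], [0, -0.00013, 0.0003, 0], [0, -0.00013, 0.0003, 0], [0, 0, 0, 0], [0, 0, 0, 0], [0, 0, 0, 0], [0, 0, 0, 0]])

```text
time: 29.25
tool_pos: [0.5027, 0.0427, 0.1292]
tcp_rot: [-1.57, -0.091, 0.094]
wrist_force: [-1.8, -4.6, 2.2]
width: 0.167
```

```bash
python3 -c "
from h import *
s,R=st(); rod(s); c=side('pics/s.png')
cv2.imwrite('pics/s_s.png',cv2.resize(c['color'][150:250,290:370,::-1],None,fx=6,fy=6,interpolation=cv2.INTER_CUBIC))"
```

```text
t 29.25 tcp [0.5027 0.0427 0.1292] U [-0.1479  0.0954  0.1292] yaw 0.118 F [-1.76 -4.61  2.23] T [-0.99  0.31  0.09] w 0.167
rod 1.1838943243870592 0.06795831232048194
```

View pics/s_s.png

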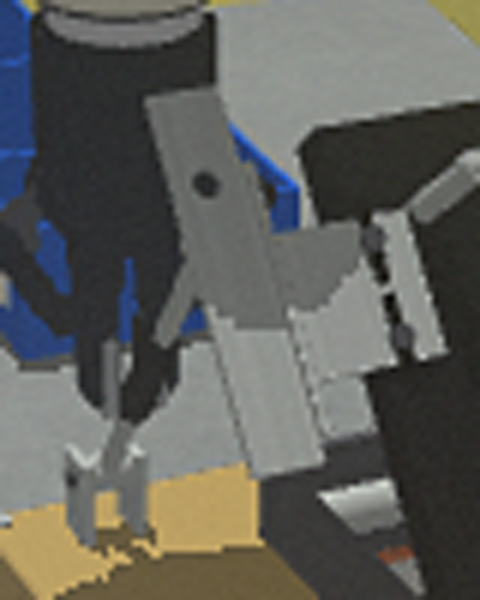

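Request:
arm_command(deltas=[[0, -0.00012, 0.0003, 0], [0, -0.00012, 0.0003, 0], [0, -0.00012, 0.0003, 0], [0, -0.00012, 0.0003, 0], [0, -0.00012, 0.0003, 0], [0, 0, 0, 0], [0, 0, 0, 0], [0, 0, 0, 0], [0, 0, 0, 0], [0, 0, 0, 0]])

```text
time: 30.55
tool_pos: [0.5025, 0.044, 0.13]
tcp_rot: [-1.57, -0.092, 0.094]
wrist_force: [-3.0, -6.2, 2.6]
width: 0.168
```

```bash
python3 -c "
from h import *
s,R=st(); rod(s); c=side('pics/t.png')
cv2.imwrite('pics/t_s.png',cv2.resize(c['color'][150:250,290:370,::-1],None,fx=6,fy=6,interpolation=cv2.INTER_CUBIC))"
```

```text
t 30.55 tcp [0.5025 0.044  0.13  ] U [-0.1479  0.0966  0.13  ] yaw 0.118 F [-3.03 -6.16  2.56] T [-1.16  0.38  0.04] w 0.168
rod 1.2050211721547102 0.06822784166081737
```

View pics/t_s.png

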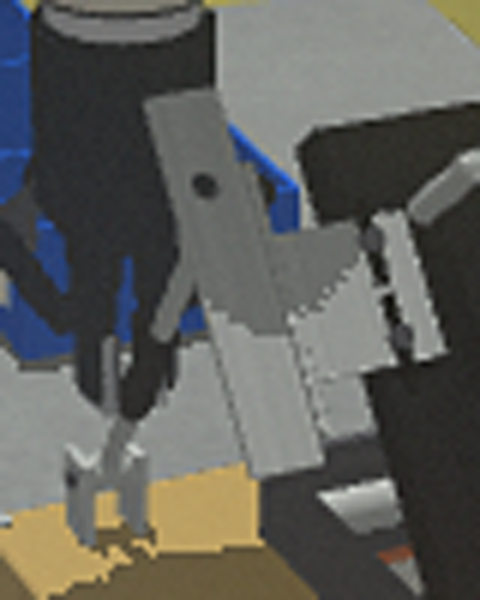

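```bash
cat >>h.py <<'E'
def hole(c):
    g=cv2.cvtColor(c['color'],cv2.COLOR_RGB2GRAY)[170:200,315:345]
    b=cv2.resize(g,None,fx=8,fy=8,interpolation=cv2.INTER_CUBIC)
    cn,_=cv2.findContours((b<60).astype(np.uint8),cv2.RETR_LIST,cv2.CHAIN_APPROX_NONE)
    for k in cn:
        a=cv2.contourArea(k)
        if 150<a<1500:
            (x,y),r=cv2.minEnclosingCircle(k); u,v=315+x/8-.44,170+y/8-.44
            q=plane_x(c,u,v,-.148); print('hole',round(u,2),round(v,2),a,'ang',np.arctan2(q[2]-.1,q[1]-HY).round(4),np.hypot(q[2]-.1,q[1]-HY).round(4))
E
python3 -c "
from h import *
c=read_camera('side'); hole(c); st()
import glob
for n in 'opqrst':
    a=cv2.imread(f'pics/{n}.png')
    if a is None: continue
    b=np.zeros((480,640,3),np.uint8); b[120:280,280:460]=cv2.resize(a,(180,160),interpolation=cv2.INTER_AREA)[:,:,::-1]
    c['color']=b; print(n); hole(c)
"
```

```text
hole 338.62 184.25 288.5 ang 1.2733 0.1934
hole 323.5 180.56 608.5 ang 0.8751 0.212
hole 333.65 179.97 756.0 ang 1.155 0.2025
hole 330.4 174.4 228.5 ang 1.0955 0.216
t 30.65 tcp [0.5026 0.044  0.13  ] U [-0.1479  0.0966  0.13  ] yaw 0.118 F [-2.5  -6.21  2.89] T [-1.2   0.35  0.01] w 0.168
o
hole 337.21 184.12 786.0 ang 1.2351 0.1933
hole 324.69 179.75 656.5 ang 0.9129 0.2115
p
hole 336.98 184.25 894.5 ang 1.2284 0.1929
hole 324.69 179.81 698.0 ang 0.9124 0.2114
r
hole 337.44 184.25 335.0 ang 1.2409 0.193
hole 334.81 182.12 620.0 ang 1.1771 0.1975
hole 324.25 180.12 624.0 ang 0.8984 0.2115
s
hole 338.62 184.37 349.0 ang 1.2729 0.1931
hole 323.74 180.44 617.0 ang 0.8825 0.2118
hole 334.19 180.94 727.0 ang 1.1651 0.2003
t
hole 338.56 184.56 224.0 ang 1.2706 0.1927
hole 323.55 180.55 564.5 ang 0.8766 0.212
hole 334.0 180.56 726.5 ang 1.1617 0.2011
hole 330.31 174.44 158.0 ang 1.093 0.216[ WARN:0@1.977] global loadsave.cpp:275 findDecoder imread_('pics/q.png'): can't open/read file: check file path/integrity
```

Request:
arm_command(deltas=[[0, -0.0001, 0.0003, 0], [0, -0.0001, 0.0003, 0], [0, -0.0001, 0.0003, 0], [0, -0.0001, 0.0003, 0], [0, 0, 0, 0], [0, 0, 0, 0], [0, 0, 0, 0], [0, 0, 0, 0], [0, 0, 0, 0], [0, 0, 0, 0]])

```text
time: 31.9
tool_pos: [0.5024, 0.0454, 0.1303]
tcp_rot: [-1.57, -0.091, 0.094]
wrist_force: [-1.7, -5.8, 2.3]
width: 0.168
```

```bash
python3 -c "
from h import *
s,R=st(); rod(s); c=side('pics/v.png');hole(c)
cv2.imwrite('pics/v_s.png',cv2.resize(c['color'][150:250,290:370,::-1],None,fx=6,fy=6,interpolation=cv2.INTER_CUBIC))"
```

```text
t 31.90 tcp [0.5024 0.0454 0.1303] U [-0.1479  0.098   0.1303] yaw 0.118 F [-1.67 -5.81  2.26] T [-1.04  0.4   0.07] w 0.168
rod 1.2262225269868348 0.06803735595549176
hole 338.62 184.31 271.5 ang 1.2731 0.1933
hole 323.53 180.53 645.0 ang 0.8761 0.2121
hole 331.62 178.5 1070.5 ang 1.1074 0.2065
```

View pics/v_s.png

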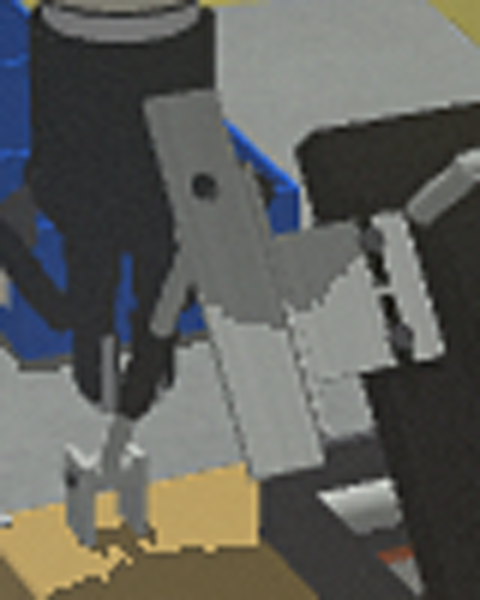

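Request:
arm_command(deltas=[[0, -0.0001, 0.0003, 0], [0, -0.0001, 0.0003, 0], [0, 0, 0, 0], [0, 0, 0, 0], [0, 0, 0, 0], [0, 0, 0, 0], [0, 0, 0, 0], [0, 0, 0, 0]])

```text
time: 32.95
tool_pos: [0.5023, 0.0459, 0.1306]
tcp_rot: [-1.57, -0.092, 0.094]
wrist_force: [-3.7, -6.0, 2.8]
width: 0.167
```

```bash
python3 -c "
from h import *
s,R=st(); rod(s); c=side('pics/w.png');hole(c)
cv2.imwrite('pics/w_s.png',cv2.resize(c['color'][150:250,290:370,::-1],None,fx=6,fy=6,interpolation=cv2.INTER_CUBIC))"
```

```text
t 32.95 tcp [0.5023 0.0459 0.1306] U [-0.1479  0.0986  0.1306] yaw 0.118 F [-3.73 -5.99  2.81] T [-1.14  0.42  0.01] w 0.167
rod 1.2350424446343893 0.068133988624244
hole 321.19 198.17 169.5 ang 0.6453 0.1866
hole 338.75 184.31 264.0 ang 1.2765 0.1933
hole 323.46 180.59 593.5 ang 0.874 0.212
hole 331.56 178.56 1120.5 ang 1.1054 0.2064
```

View pics/w_s.png

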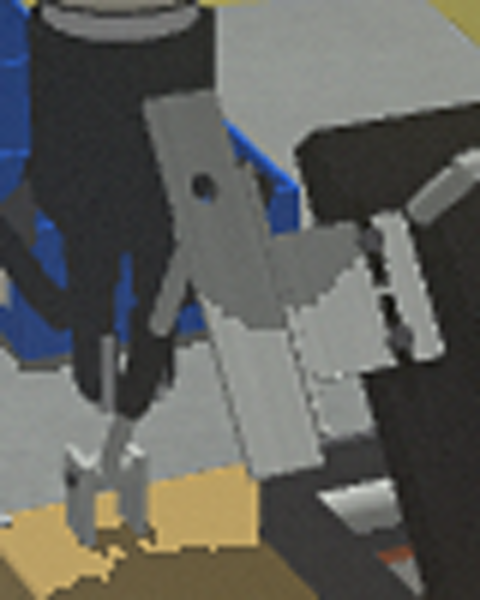

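```bash
python3 -c "
import cv2,numpy as np
from workcell import read_camera
o=[]
for n in 'stvw':
    a=cv2.imread(f'pics/{n}.png'); a=cv2.resize(a,(180,160),interpolation=cv2.INTER_AREA)[45:75,32:56]; o.append(cv2.resize(a,None,fx=8,fy=8,interpolation=cv2.INTER_NEAREST))
cv2.imwrite('pics/cmp.png',np.hstack(o))"
```

```text
(no output)
```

View pics/cmp.png

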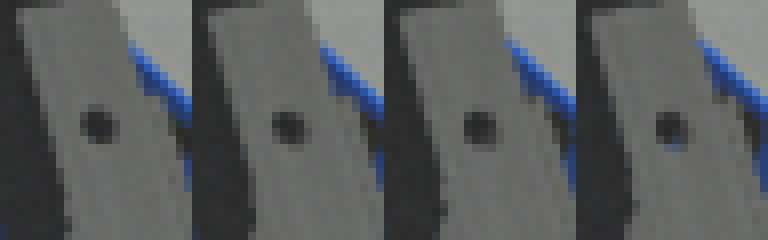

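```bash
python3 -c "
from h import *
c=read_camera('side')
cv2.imwrite('pics/x.png',cv2.resize(c['color'][175:235,295:335,::-1],None,fx=12,fy=12,interpolation=cv2.INTER_CUBIC))
M=lambda u:((proj(c,W(u))-[295,175]+.5)*12).round()
print('pivot',M([-.148,.121,.085]))
for r in (1.0,1.05,1.1,1.15,1.2):
  print(r,[M([-.148,.121-L*np.cos(r),.085+L*np.sin(r)]) for L in (.03,.12,.15,.185)], 'tip', M([-.148,.121-.185*np.cos(r)-.015*np.cos(r-.22),.085+.185*np.sin(r)+.015*np.sin(r-.22)]))
for t in (.82,.84,.86):
  print(t,[M([-.148,HY+d*np.cos(t),.1+d*np.sin(t)]) for d in (.19,.212)], M([-.148,HY+.212*np.cos(t)-.005*np.sin(t),.1+.212*np.sin(t)+.005*np.cos(t)]))
"
```

```text
pivot [155. 649.]
1.0 [array([182., 580.]), array([271., 354.]), array([303., 272.]), array([342., 173.])] tip [365. 143.]
1.05 [array([180., 574.]), array([261., 330.]), array([290., 242.]), array([326., 135.])] tip [347. 102.]
1.1 [array([177., 569.]), array([250., 307.]), array([277., 214.]), array([309.,  99.])] tip [329.  62.]
1.15 [array([175., 563.]), array([240., 286.]), array([263., 186.]), array([291.,  65.])] tip [310.  25.]
1.2 [array([172., 558.]), array([229., 265.]), array([249., 160.]), array([274.,  33.])] tip [291. -11.]
0.82 [array([361., 198.]), array([329.,  93.])] [337.  84.]
0.84 [array([367., 191.]), array([336.,  86.])] [344.  77.]
0.86 [array([373., 185.]), array([343.,  78.])] [351.  70.]
```

View pics/x.png

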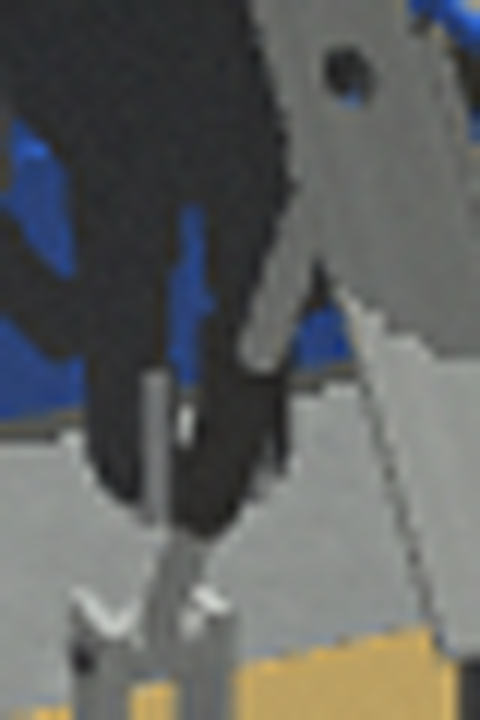

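Request:
arm_command(deltas=[[0, -0.0001, 0.0003, 0], [0, -0.0001, 0.0003, 0], [0, -0.0001, 0.0003, 0], [0, -0.0001, 0.0003, 0], [0, -0.0001, 0.0003, 0], [0, -0.0001, 0.0003, 0], [0, 0, 0, 0], [0, 0, 0, 0], [0, 0, 0, 0], [0, 0, 0, 0]])

```text
time: 34.3
tool_pos: [0.5022, 0.0478, 0.1317]
tcp_rot: [-1.57, -0.092, 0.094]
wrist_force: [-3.5, -5.8, 5.3]
width: 0.164
```

```bash
cat >>h.py <<'E'
def look(n):
    s,R=st(); rod(s); c=read_camera('side'); hole(c)
    cv2.imwrite(n,cv2.resize(c['color'][165:215,305:345,::-1],None,fx=12,fy=12,interpolation=cv2.INTER_CUBIC))
E
python3 -c "
from h import *
look('pics/y.png')"
```

```text
t 34.30 tcp [0.5022 0.0478 0.1317] U [-0.1478  0.1004  0.1317] yaw 0.118 F [-3.53 -5.83  5.28] T [-1.15  0.59  0.09] w 0.164
rod 1.2657889366038075 0.06851945263578886
hole 319.81 198.05 228.5 ang 0.6069 0.1913
hole 333.0 180.87 1374.0 ang 1.1331 0.2007
hole 329.31 176.14 203.0 ang 1.0583 0.2131
hole 328.75 173.06 247.5 ang 1.0601 0.2201
```

View pics/y.png

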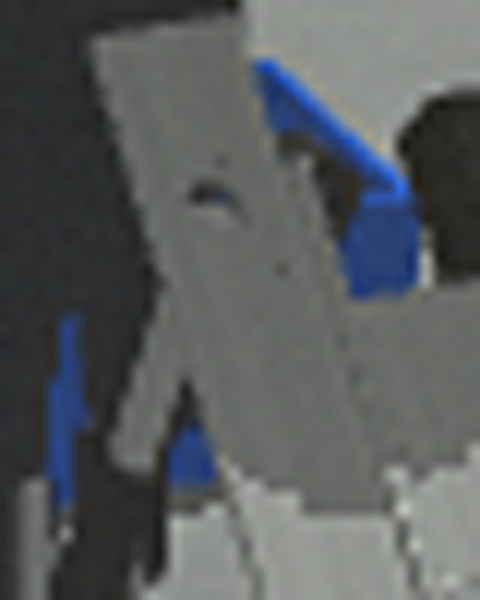

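Request:
arm_command(deltas=[[0, 0, 0, 0], [0, 0, 0, 0], [0, 0, 0, 0], [0, 0, 0, 0], [0, 0, 0, 0], [0, 0, 0, 0]])

```text
time: 35.1
tool_pos: [0.5021, 0.0479, 0.1317]
tcp_rot: [-1.57, -0.091, 0.094]
wrist_force: [-4.0, -5.0, 5.0]
width: 0.165
```

```bash
python3 -c "
from h import *
look('pics/y2.png')"
```

```text
t 35.10 tcp [0.5021 0.0479 0.1317] U [-0.1479  0.1005  0.1317] yaw 0.118 F [-3.97 -4.99  5.04] T [-1.11  0.58  0.04] w 0.165
rod 1.2670367804605274 0.06850668389067452
hole 314.75 190.19 1307.5 ang 0.5594 0.2211
hole 326.5 173.87 206.0 ang 0.9984 0.2207
hole 327.33 173.7 434.5 ang 1.0205 0.2201
```

View pics/y2.png

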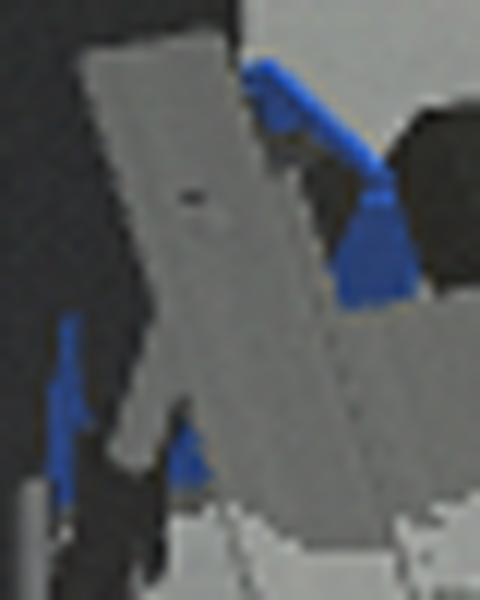

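Request:
arm_command(deltas=[[0, 0, 0, 0], [0, 0, 0, 0], [0, 0, 0, 0], [0, 0, 0.005, 0], [0, -0.002, 0.015, 0], [0, -0.005, 0.02, 0], [0, -0.01, 0.03, 0], [0, -0.01, 0.03, 0], [0, -0.02, 0.03, 0], [0, 0, 0, 0], [0, 0, 0, 0], [0, 0, 0, 0], [0, 0, 0, 0], [0, 0, 0, 0]], fingers=0.055)

```text
time: 36.9
tool_pos: [0.4875, 0.1769, 0.1776]
tcp_rot: [-1.569, -0.091, 0.093]
wrist_force: [0.2, -1.0, -0.3]
width: 0.64
```

```bash
python3 -c "
from h import *
look('pics/z_.png'); c=side('pics/zz.png'); wcam('pics/zw.png')"
```

```text
t 36.90 tcp [0.4875 0.1769 0.1776] U [-0.1473  0.2304  0.1776] yaw 0.117 F [ 0.22 -1.   -0.32] T [ 0.03  0.04 -0.02] w 0.640
rod 2.347298036531547 0.15605763692585434
hole 326.0 172.0 154.0 ang 0.9966 0.2252
t 37.00 tcp [0.4876 0.1771 0.1779] U [-0.1472  0.2306  0.1779] yaw 0.117 F [ 0.35 -0.03 -0.86] T [-0.03  0.07  0.01] w 0.644
```

View pics/z_.png

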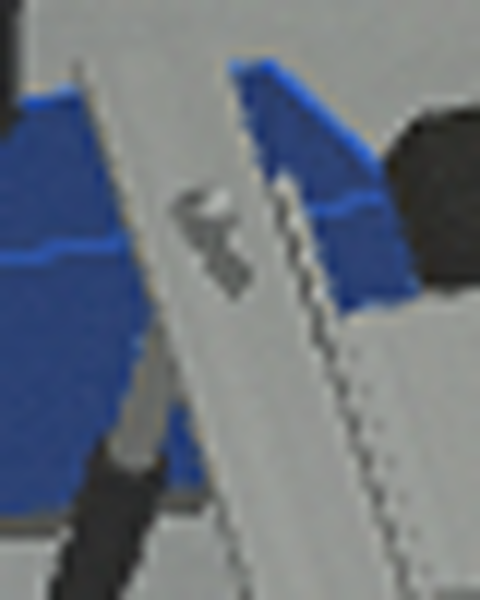

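View pics/zz.png

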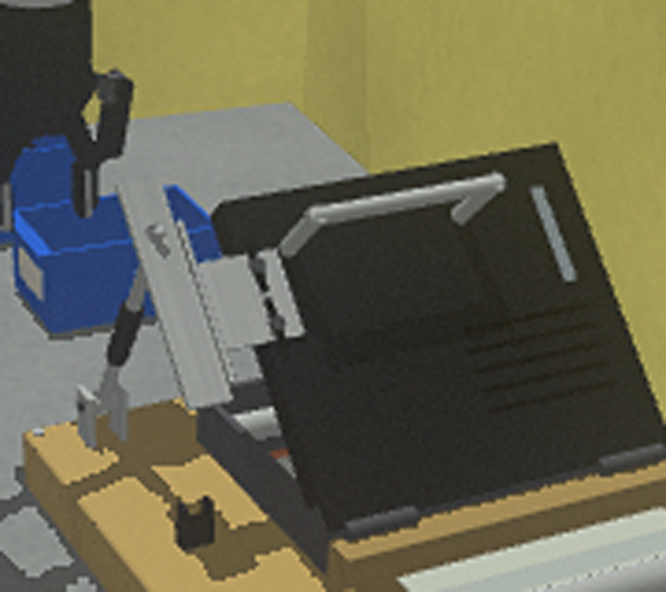

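View pics/zw.png

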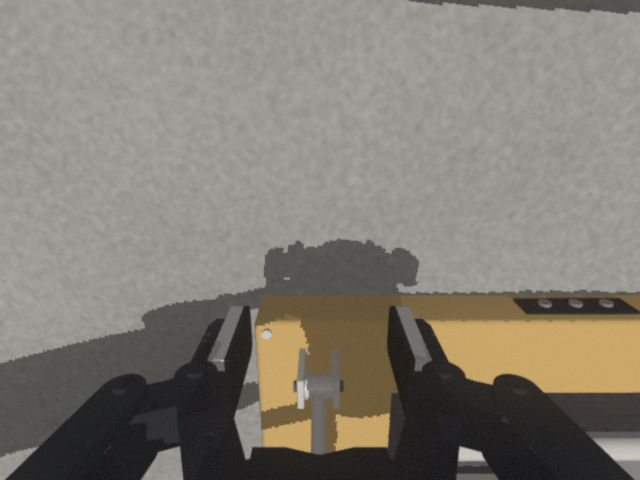

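Request:
arm_command(deltas=[[0, -0.03, 0, 0], [0, -0.03, 0, 0], [0, 0, 0, 0], [0, 0, 0, 0], [0, 0, 0, 0], [0, 0, 0, 0], [0, 0, 0, 0], [0, 0, 0, 0], [0, 0, 0, 0], [0, 0, 0, 0], [0, 0, 0, 0], [0, 0, 0, 0], [0, 0, 0, 0], [0, 0, 0, 0], [0, 0, 0, 0], [0, 0, 0, 0]])

```text
time: 39.05
tool_pos: [0.4876, 0.1775, 0.2381]
tcp_rot: [-1.569, -0.093, 0.093]
wrist_force: [-0.2, -0.2, -0.0]
width: 0.642
```

```bash
python3 -c "
from h import *
look('pics/y3.png')
c=side('pics/y4.png')
a=cv2.imread('pics/zz.png');b=cv2.imread('pics/y4.png');d=cv2.absdiff(a,b)[:,210:]
print(d.mean(), (d.max(2)>30).sum())
c=read_camera('top');cv2.imwrite('pics/y5.png',c['color'][:,:,::-1])
"
```

```text
t 39.05 tcp [0.4876 0.1775 0.2381] U [-0.1471  0.2309  0.2381] yaw 0.118 F [-0.19 -0.19 -0.03] T [ 0.    0.04 -0.  ] w 0.642
rod 2.1400539292177907 0.2039203945480141
1.4287922791212264 39
```

View pics/y3.png

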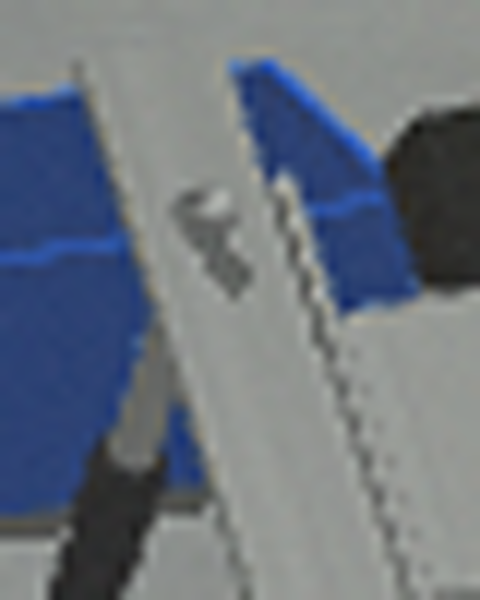

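View pics/y5.png

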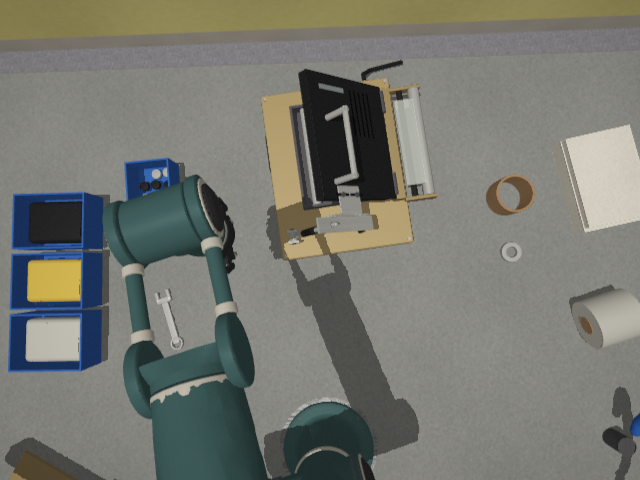

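```bash
python3 -c "
from h import *
c=read_camera('side')
for p,x in [((80,65),-.165),((228,68),-.134)]:
  q=plane_x(c,305+p[0]/12-.5,165+p[1]/12-.5,x); print(np.arctan2(q[2]-.1,q[1]-HY)-.02-.018,np.hypot(q[2]-.1,q[1]-HY))
from workcell import job
print(job.finish_job())
"
```

```text
0.7812026976903682 0.24648306244673496
0.7711536830656263 0.24159987306031558
the job is handed in; nothing more can be done
None
```

The cover is propped on the rod with the pin through the bracket hole, and I handed the job in at about 39 s of the 72 s allowed. The hand-in gives no verdict.

- **Opening:** I opened the cover by its bar to about 1.19 rad and let go. Then I gripped the rod's sleeve and swung the rod up under the sinking cover.
- **Pin:** I let the bracket settle on the pin and moved the rod up in sub-millimetre steps until the pin dropped into the hole. The hole sits about 12 mm farther from the hinge than drawn. I released the sleeve once the cover was sinking over the pin.

**Last checks:**
- The pin stands out through the hole, and two side pictures about 2 s apart are practically identical.
- The cover reads about 0.77–0.78 rad, which matches resting on the collar. That figure is a picture measurement with a bias correction of about 0.02 rad. I could not see the collar face itself.
- Wrist force is near zero, with the gripper open and well clear.
- In the top picture the tube, ring and spanner are where they were. The arm partly hides the bin, but what shows of it looks unmoved.

**Disagreements on the way:**
- My rod angle from the gripper position read roughly 0.1–0.2 rad too high because of the grasp height, so I judged the last part from pictures.
- I never measured the rod–cover force directly. The wrist force stayed under about 7 N at every reading during the sliding.

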